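Hold the milk thermometer slanted in the large pitcher

ROBOT

A 6-joint arm with a two-finger parallel gripper is mounted at the origin on a cart in front of the work surface, level with it; the furniture and walls round the work are solid. World frame = base frame: x ahead of the robot, y to its left, z up, the work surface at z = 0. Lengths are in m, angles in rad, forces in N, time in s.
With the tool pointing down it reaches from about 0.25 to 0.8 m from the base axis. Payload 3.9 kg.
Tool frame: the origin (TCP) lies on the centre line of the jaws, within the pads' length; the fingertips stand ahead of it and the grasp point (between the pads) lies 5 mm behind it (robot.tip_extent is the z of the fingertips in the tool frame, in m); z points along the fingers, y is the line along which they close (so a half turn about z gives the same grasp; the last joint's range is limited). The gripper opens to 85 mm and grips with 20 to 120 N. Pads are 22 mm wide; open, the fingers measure 114 mm over their backs; the gripper's body (76 mm by 85 mm) begins 54 mm behind the grasp point. The pads swing forward as they close: fully open they stand 13 mm farther back than shut.
Start: joints at [1.202, 0.26, -0.138, 1.173, 0, 1.571], TCP at [0.189, 0.49, 0.223] pointing down, gripper open.
Joint ranges: [-2.78, 2.78], [-0.83, 1.72], [-1.28, 1.37], [-1.9, 2.12], [-1.57, 1.48], [-3.14, 3.14]. Speed limits (rad/s): [2.57, 2.57, 3.14, 3.14, 3.14, 3.14].

INTERFACE

Orientations are given as a rotation vector (axis times angle).
In Python, from rig import robot gives the robot as it stands.
- The arm moves only by the tool servo_tool, never from a script. Its argument "deltas" is a list of rows, each a list of 2 entries, a list of its own where there are three numbers: the shift along the tool's x, y, z as a fraction of full scale, then the turn, a rotation vector about the tool's x, y, z as a fraction of full scale. In form: [[[dx, dy, dz], [rx, ry, rz]], ...]. A call has 1 to 10 rows; each row is the pose to reach, as a shift and turn from the pose commanded when the call began, along the tool's axes at that moment, turning the shorter way round; what a row does not reach only later rows make up. Full scale, the value 1, is 600 mm for a shift and pi rad for a turn. A row lasts 1/8 s, in which the tool goes at most 62.5 mm and 10.7 degrees, less where a joint would pass 70% of its speed; a pose out of reach is approached as far as the arm can. A call with a number of a shift or a turn outside -1 to 1 is refused whole. A call with a gripper value outside its range is refused whole. "jaw" is the opening, from 0 (shut) to 1 (fully open), set as the call begins (left out, the last holds). The fingers move at their own pace and stop on an object; "squeeze" is the grip in N (left out, the last holds). Time passes only in rows, so rows that repeat a pose let the fingers close. It gives the time, the measured TCP pose, the force, the opening and the grip force at its end, in the units of the state.
- robot.state(): the state, without advancing time (a new reading comes with each control period).
- robot.snapshot(name): name is "scene" or "top" or "wrist"; returns a dict with "color" (480x640x3 uint8, red, green, blue), "intrinsics" (3x3 intrinsics, pixels), "origin" and "orientation" of the camera in the world; the wrist camera has in their place "mount" (4x4, takes a point from camera to tool coordinates, whose origin is the TCP and whose axes are the flange's). Camera axes: x right, y up, looking along -z (the intrinsics and any distortion apply to the point x, -y, -z); pixel columns grow to the right and rows downward; lengths in m; the calibration is good to about 2 mm. A picture is of the moment at which its call begins: read the wrist's pose just before it. There is no depth.
- robot.hand_in(): hands the job in; it is judged then, once.
The state is a dict: "time_s": time; "q": joint angles; "joint_velocities": joint speeds; "effort": joint torques, N m; "tcp_pos": TCP position; "tcp_rot": TCP orientation; "force": force on the tool from outside, world axes, zero at the start; "ft_torque": the same for the moment, N m; "opening": finger opening in m; "grasp_force": force on a finger pad.
Only numpy, scipy, OpenCV 4.12 (cv2) and the standard library are available. Lean on these libraries where they do the work, as an engineer would, in place of code of your own. Each camera call takes 0.05 s, during which the arm holds its last target. There are 200 camera calls.

TASK

Draw the dial thermometer up out of its stand and hold it in the larger of the two steel milk pitchers, ready for warm milk to be poured in: dial end up, stem leaning about 30 degrees from upright, tip inside the pitcher at about mid-height of it or somewhat lower, and the thermometer touching neither the bottom nor the walls. Finish while still holding it there in the gripper, motionless. Leave both pitchers standing where they are and do not disturb the other things on the worktop.

Things in the scene. Friction and masses are not known exactly. Their poses are not given: they have to be found in the camera images.
- thermometer: dial thermometer, 45 g, round about its axis. Origin at the stem's tip, z along the stem to the dial. Steel stem 6 mm thick, 130 mm long; on top a steel dial head square to it, 44 mm in diameter, 14 mm thick (z = 130 to 144 mm), white face outward. Starts upright, stem in the stand's tube, dial head resting on its mouth. Grip the dial head across its round edge from above
- dial_center (a point): middle of the thermometer's dial head, on the stem's axis 137 mm from the tip; same axes as the thermometer
- thermometer_stand: stand fixed to the worktop: round wooden foot 72 mm in diameter and 12 mm high, with an upright steel tube, outside 17 mm and inside 11 mm in diameter, reaching to 145 mm above the worktop. Origin under the centre of the foot, z up. The stem reaches 130 mm down the tube, so its tip starts 15 mm above the worktop
- stand_mouth (a point): centre of the upper end of the stand's tube, 145 mm above the worktop
- pitcher_large: the larger steel milk pitcher, loose, 96 x 123 x 122 mm high, 330 g, empty, open at the top. Origin under the centre of its 96 x 123 mm outline, z up; handle on its +y side, spout on its -y side; the round body's axis lies 12.5 mm to the -y side of the origin
- pitcher_floor (a point): centre of the larger pitcher's inner floor, 3 mm above its underside, on the axis of the round body; axes as the pitcher. Inside, the pitcher is clear over a diameter of at least 64 mm about this axis, from the floor to the mouth
- pitcher_mouth (a point): centre of the larger pitcher's round mouth, on the body's axis, 118 mm above its underside (115 mm above the inner floor)
- pitcher_small: the smaller steel milk pitcher, loose, of the same form, 75 x 96 x 96 mm high; to be left alone. The two pitchers may stand in either of two places
- tamper: coffee tamper standing on its steel base, 58 mm across, 90 mm high, to be left alone; origin under its centre
- spoon: small steel spoon lying flat, 22 x 128 x 7 mm, to be left alone; origin under its centre, y along it
Things that resemble listed ones, but are neither listed nor needed, are in the scene too. Several things have the shape of the thermometer_stand; the one meant has the colours described above.

How it is judged:
By the outcome, as a careful person would: the job done as asked, in the order asked, and still so for the second after the job is handed in, while the arm keeps its last pose, push and grip.
It also fails if it takes over 38 s, if anything falls off the work surface, if the arm or the gripper's body presses on something with over 40 N, if the wrist force passes 120 N, or if a joint passes its speed limit or range.

## Working session

There is one attempt and no reset: what is moved stays moved. The work goes in short steps, Python scripts to look and compute and a tool call to move; the robot and the scene stay as the last step left them, time stands still between calls to the robot, and variables do not carry over. Pictures are saved under pics/ and viewed, at most 10 in all, crops included, and the job is handed in when it is done.

Besides the shell and the picture viewer there is one more tool, called after ">>>" as name(argument=value, ...), one argument or row to a line, values as JSON. servo_tool: Moves the arm, as the interface text tells. Its arguments: {"type":"object","properties":{"deltas":{"type":"array","items":{"type":"array"}},"jaw":{"type":"number"},"squeeze":{"type":"number"}},"required":["deltas"]}

```bash
mkdir -p pics; cat > h.py <<'E'
import numpy as np,cv2
from rig import robot
from scipy.spatial.transform import Rotation as R
def rot(o):
    o=np.array(o,float)
    return o if o.shape==(3,3) else (R.from_rotvec(o).as_matrix() if o.size==3 else R.from_quat(o).as_matrix())
def cam(name):
    st=robot.state(); s=robot.snapshot(name)
    if name=='wrist':
        T=np.eye(4);T[:3,:3]=rot(st['tcp_rot']);T[:3,3]=st['tcp_pos'];T=T@np.array(s['mount'])
        o,M=T[:3,3],T[:3,:3]
    else: o,M=np.array(s['origin']),rot(s['orientation'])
    return s['color'],np.array(s['intrinsics']),o,M
def ray(c,u,v):
    _,K,o,M=c; d=np.linalg.inv(K)@[u,v,1]; return o,M@(d*[1,-1,-1])
def onz(c,u,v,z):
    o,d=ray(c,u,v); return o+d*(z-o[2])/d[2]
def proj(c,p):
    _,K,o,M=c; q=M.T@(np.array(p)-o)*[1,-1,-1]; q=K@q; return q[:2]/q[2]
def save(c,n): cv2.imwrite('pics/'+n+'.png',c[0][:,:,::-1])
E
python3 - <<'E'
from h import *
for n in('scene','top'):
    s=robot.snapshot(n);print(s.keys(),s['origin'],s['orientation'],s['intrinsics'])
    c=cam(n);save(c,n)
print(robot.state(),robot.tip_extent)
E
```

```text
dict_keys(['color', 'intrinsics', 'origin', 'orientation']) [ 0.03216354 -0.5179101   0.69691766] [ 0.94426632 -0.28822938 -0.57997409] [[451.6674811    0.         322.56155784]
 [  0.         451.6674811  246.41536357]
 [  0.           0.           1.        ]]
dict_keys(['color', 'intrinsics', 'origin', 'orientation']) [0.28994312 0.14323417 1.35141891] [ 0.15885451 -0.11999445 -1.57737283] [[572.50535866   0.         320.19130549]
 [  0.         572.50535866 239.88795587]
 [  0.           0.           1.        ]]
{'time_s': 0.2, 'q': array([ 1.20200888e+00,  2.60420941e-01, -1.38899289e-01,  1.17269549e+00,
        2.69128359e-05,  1.57079725e+00]), 'joint_velocities': array([ 0.00048793, -0.0039627 ,  0.00693641, -0.00028418,  0.00114922,
       -0.00087136]), 'effort': array([-9.48962079e-04, -4.05622351e+01,  2.53927732e+01,  1.34697228e-02,
       -9.81292624e-05, -2.38781880e-06]), 'tcp_pos': array([0.18908764, 0.48929459, 0.22258061]), 'tcp_rot': array([-5.75968312e-01, -3.08808848e+00,  1.87504146e-03]), 'force': array([-1.15508352, -0.53530834, -0.18856187]), 'ft_torque': array([-0.00534409, -0.00950349,  0.03421172]), 'grasp_force': 0.0, 'opening': 0.08528812664751252} 0.014
```

View pics/top.png

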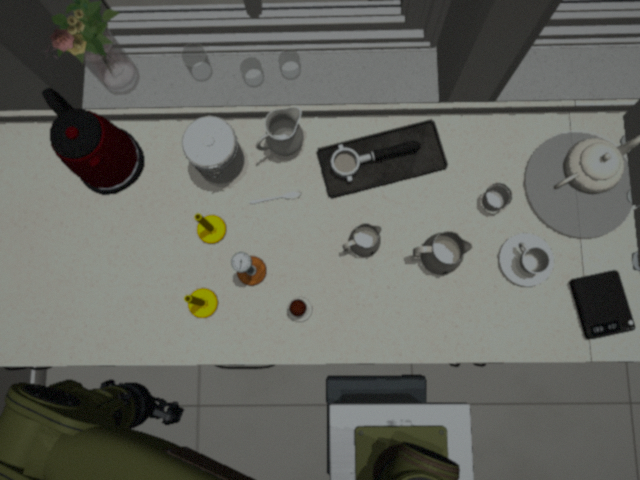

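View pics/scene.png

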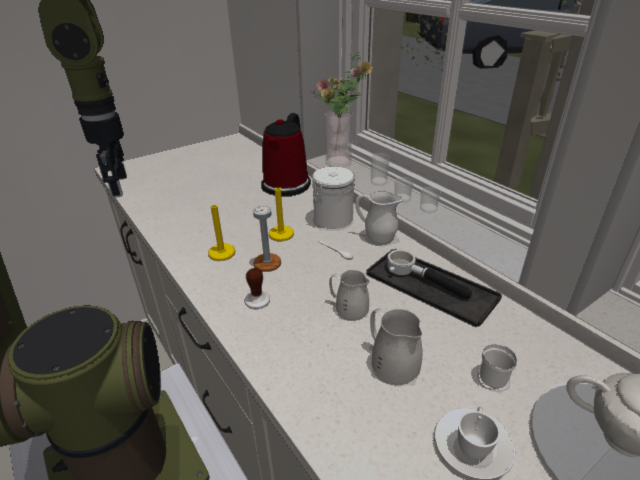

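The top view shows the thermometer's dial at about (241,261) with its brown foot at (251,271). The large pitcher is at about (441,252), with its handle on the left and spout on the right, and the small pitcher is at (364,240). In the scene view the dial is at (262,212) and the large pitcher's rim is near (399,328).

```bash
python3 - <<'E'
from h import *
t=cv2.imread('pics/top.png');s=cv2.imread('pics/scene.png')
f=lambda im,x,y,w,h,k:cv2.resize(im[y:y+h,x:x+w],None,fx=k,fy=k,interpolation=cv2.INTER_CUBIC)
a=np.hstack([f(t,405,220,80,60,5),f(t,210,235,80,60,5)])
b=np.hstack([f(s,350,300,80,60,5),f(s,225,200,80,60,5)])
cv2.imwrite('pics/crop.png',np.vstack([a,b]))
c=cam('top');hsv=cv2.cvtColor(c[0],cv2.COLOR_RGB2HSV)
print('spots')
for n,u,v,z in [('dial',241,261,.159),('foot',251,271,.012),('large',441,250,.118),('small',364,238,.09)]: print(n,onz(c,u,v,z).round(3))
c=cam('scene')
print(onz(c,262,211.5,.159),onz(c,401,328,.118))
E
```

```text
spots
dial [0.461 0.339 0.159]
foot [0.458 0.339 0.012]
large [ 0.485 -0.089  0.118]
small [0.519 0.075 0.09 ]
[0.45564511 0.33516706 0.159     ] [ 0.48051023 -0.11856244  0.118     ]
```

View pics/crop.png

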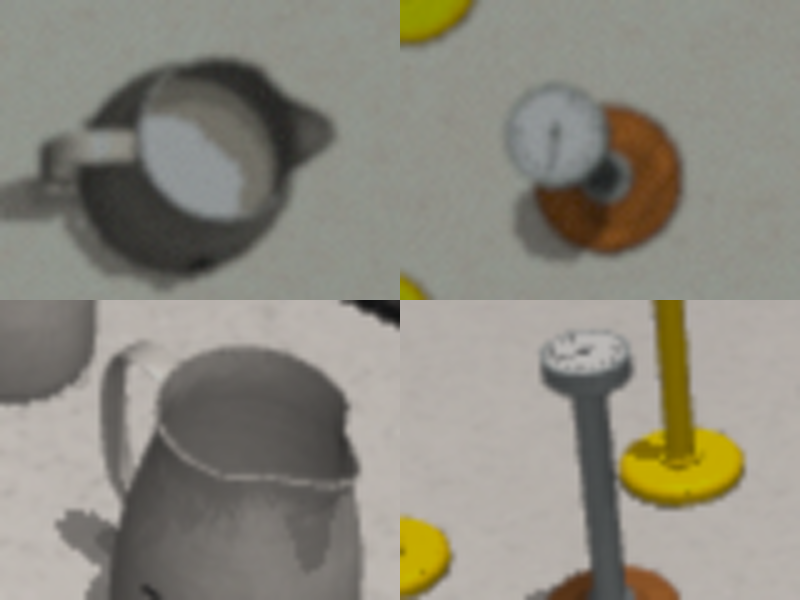

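The crop gives centres of about (446.6,248.4) for the large mouth in the top view and (400.4,323) in the scene view. The dial is at (241.4,262) in the top view and (262.6,210.4) in the scene view. Next I'll triangulate these and work out the approach.

```bash
cat >> h.py <<'E'
def tri(c1,p1,c2,p2):
    o1,d1=ray(c1,*p1);o2,d2=ray(c2,*p2);A=np.stack([d1,-d2],1);k=np.linalg.lstsq(A,o2-o1,rcond=None)[0]
    a,b=o1+k[0]*d1,o2+k[1]*d2; return (a+b)/2,np.linalg.norm(a-b)
def down(az,tilt=0):
    # tool down, x=-radial at azimuth az; tilt>0: upper end leans to robot
    x=-np.array([np.cos(az),np.sin(az),0]);z=np.array([0,0,-1.]);M=np.stack([x,np.cross(z,x),z],1)
    return R.from_matrix(M)*R.from_euler('y',-tilt)
def delta(p,Rt,p0=None,R0=None):
    st=robot.state(); p0=st['tcp_pos'] if p0 is None else p0; R0=R.from_rotvec(st['tcp_rot']) if R0 is None else R0
    print('delta',(R0.inv().apply(np.array(p)-p0)/.6).round(4),((R0.inv()*Rt).as_rotvec()/np.pi).round(4))
E
python3 - <<'E'
from h import *
t=cam('top');s=cam('scene')
print('dial',tri(t,(241.4,262),s,(262.6,210.4)),onz(t,241.4,262,.159),onz(s,262.6,210.4,.159))
print('mouth',tri(t,(446.6,248.4),s,(400.4,323)),onz(t,446.6,248.4,.118),onz(s,400.4,323,.118))
print('base',onz(t,442,254,.03),'h',onz(t,419,251,.1),'sp',onz(t,470,246,.118))
print(down(.634,.5).as_matrix()[:,2])
D=onz(t,241.4,262,.159)
delta([D[0],D[1],.27],down(np.arctan2(D[1],D[0])))
E
```

```text
dial (array([0.45882544, 0.33832488, 0.15943756]), np.float64(0.0005036070971447793)) [0.45865657 0.33849846 0.159     ] [0.45941372 0.33894173 0.159     ]
mouth (array([ 0.49119882, -0.10384473,  0.11222081]), np.float64(0.003809598615003132)) [ 0.48867384 -0.10155426  0.118     ] [ 0.48852173 -0.10866255  0.118     ]
base [ 0.48982108 -0.10776593  0.03      ] h [ 0.48656437 -0.04435558  0.1       ] sp [ 0.49328699 -0.15231915  0.118     ]
[ 0.38625612  0.28399834 -0.87758256]
delta [-0.5096 -0.073  -0.0784] [-1.000e-04 -1.000e-04 -3.198e-01]
```

>>> servo_tool(
  deltas=[
    [[-0.51,-0.073,-0.078],[0,0,-0.32]],
    [[-0.51,-0.073,-0.078],[0,0,-0.32]],
    [[-0.51,-0.073,-0.078],[0,0,-0.32]],
    [[-0.51,-0.073,-0.078],[0,0,-0.32]],
    [[-0.51,-0.073,-0.078],[0,0,-0.32]],
    [[-0.51,-0.073,-0.078],[0,0,-0.32]],
    [[-0.51,-0.073,-0.078],[0,0,-0.32]],
    [[-0.51,-0.073,-0.078],[0,0,-0.32]],
    [[-0.51,-0.073,-0.078],[0,0,-0.32]],
  ],
  jaw=1,
)

```text
time_s: 1.52
tcp_pos: [0.4577, 0.3391, 0.2698]
tcp_rot: [0.984, -2.983, -0.0]
force: [-0.1, 0.9, 0.8]
opening: 0.0853
grasp_force: 0.0
```

```bash
python3 - <<'E'
from h import *
c=cam('wrist');save(c,'w1');st=robot.state();print(st['q'].round(3),st['tcp_pos'])
print(proj(c,[.4587,.3385,.159]))
delta([.459,.3386,.147],down(np.arctan2(.3386,.459)))
E
```

```text
[ 0.638  0.325  0.076  1.322  0.    -0.   ] [0.45776764 0.33913857 0.26982635]
[318.24130017 233.67398316]
delta [-0.0012 -0.002   0.2047] [ 0.0001 -0.0001  0.0007]
```

View pics/w1.png

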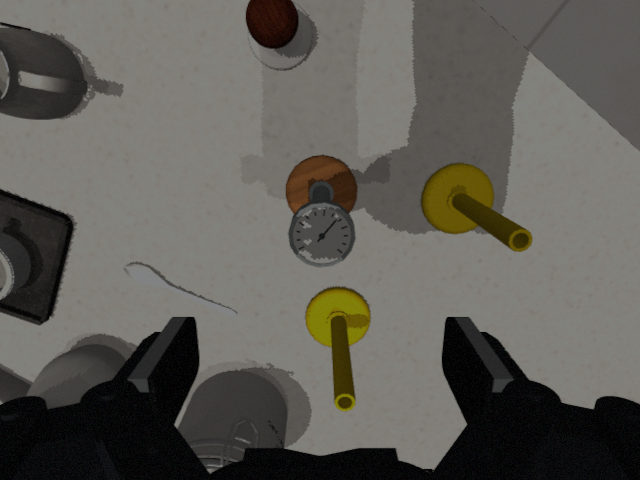

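The wrist view shows the dial at (322,234), about 4 px from the predicted (318,234), and no obstacle between the fingers. I'll descend and grip.

>>> servo_tool(
  deltas=[
    [[-0.001,0,0.07],[0,0,0]],
    [[-0.001,0,0.13],[0,0,0]],
    [[-0.001,0,0.17],[0,0,0]],
    [[-0.001,0,0.195],[0,0,0]],
    [[-0.001,0,0.205],[0,0,0]],
    [[-0.001,0,0.205],[0,0,0]],
    [[-0.001,0,0.205],[0,0,0]],
  ],
  jaw=1,
)

```text
time_s: 2.45
tcp_pos: [0.46, 0.3394, 0.148]
tcp_rot: [-0.982, 2.982, 0.001]
force: [0.1, -0.4, -0.1]
opening: 0.085
grasp_force: 0.0
```

>>> servo_tool(
  deltas=[
    [[0,0,0],[0,0,0]],
    [[0,0,0],[0,0,0]],
    [[0,0,0],[0,0,0]],
    [[0,0,0],[0,0,0]],
    [[0,0,0],[0,0,0]],
    [[0,0,0],[0,0,0]],
    [[0,0,0],[0,0,0]],
    [[0,0,0],[0,0,0]],
  ],
  jaw=0,
  squeeze=50,
)

```text
time_s: 3.45
tcp_pos: [0.4609, 0.3416, 0.1508]
tcp_rot: [-0.982, 2.977, 0.008]
force: [-3.1, 1.9, 14.3]
opening: -0.0001
grasp_force: 7.6
```

```bash
python3 - <<'E'
from h import *
c=cam('wrist');s=cam('scene')
f=lambda im,x,y,w,h,k:cv2.resize(im[y:y+h,x:x+w],None,fx=k,fy=k,interpolation=cv2.INTER_CUBIC)
cv2.imwrite('pics/g1.png',np.hstack([cv2.resize(c[0],(400,300)),f(s[0],212,150,100,75,4)])[:,:,::-1])
E
```

```text
(no output)
```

View pics/g1.png

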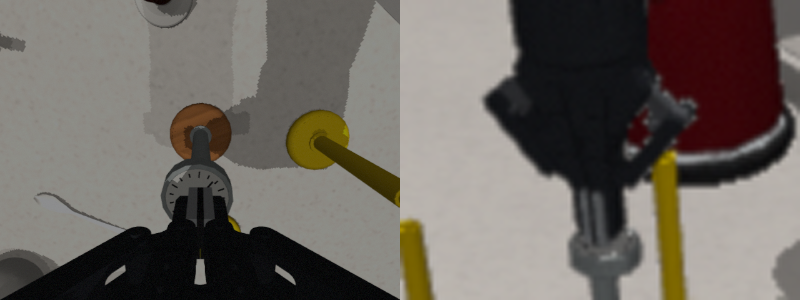

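The fingers shut without gripping and now sit over the dial face, which still rests on the stand. I'll check where the fingertips really are.

```bash
python3 - <<'E'
from h import *
c=cam('wrist');save(c,'g2');st=robot.state();print(st['tcp_pos'],st['force'],st['opening'],R.from_rotvec(st['tcp_rot']).as_matrix()[:,2])
T=R.from_rotvec(st['tcp_rot'])
for z in(-.02,-.005,0,.014): print(z,proj(c,st['tcp_pos']+T.apply([0,0,z])))
for z in(.137,.145,.159): print('head',z,proj(c,[.459,.339,z]))
im=c[0].copy()
im=im[200:400,200:440][:,:,::-1];cv2.imwrite('pics/g3.png',cv2.resize(im,None,fx=3,fy=3))
s=cam('scene');print('scene tip',proj(s,st['tcp_pos']+T.apply([0,0,.014])),'tcp',proj(s,st['tcp_pos']))
E
```

```text
[0.46092459 0.34160958 0.15075963] [-2.49296265  1.09704669 15.06914791] 0.0003771235341497725 [ 0.00456169  0.00678823 -0.99996655]
-0.02 [319.69887218 337.08705631]
-0.005 [319.73805186 317.03135667]
0 [319.74962141 311.10901907]
0.014 [319.77876399 296.19121685]
head 0.137 [317.4527439  289.58003573]
head 0.145 [317.38720371 297.72440154]
head 0.159 [317.25734878 313.86085327]
scene tip [263.43465709 217.70474782] tcp [262.91171895 212.74131911]
```

View pics/g3.png

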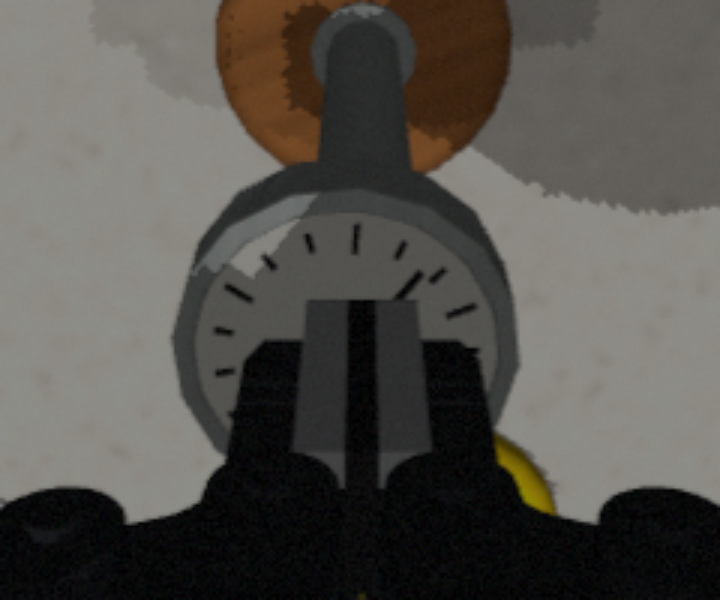

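The gray fingertips end near row 300 and lie on the dial face (centre about row 312). The pads therefore sit roughly 22 mm further back than nominal, so I'll rise, reopen and grip lower.

>>> servo_tool(
  deltas=[
    [[0,0,-0.03],[0,0,0]],
    [[0,0,-0.06],[0,0,0]],
    [[0,0,-0.06],[0,0,0]],
  ],
  jaw=0,
)

```text
time_s: 4.03
tcp_pos: [0.4604, 0.3396, 0.1843]
tcp_rot: [-0.982, 2.981, 0.002]
force: [-0.3, 0.0, -0.9]
opening: 0.0003
grasp_force: 0.0
```

>>> servo_tool(
  deltas=[
    [[0,0,0],[0,0,0]],
    [[0,0,0],[0,0,0]],
    [[0,0,0],[0,0,0]],
    [[0,0,0],[0,0,0]],
    [[0,0,0],[0,0,0]],
    [[0,0,0],[0,0,0]],
    [[0,0,0],[0,0,0]],
    [[0,0,0],[0,0,0]],
  ],
  jaw=1,
)

```text
time_s: 5.03
tcp_pos: [0.4594, 0.3389, 0.1829]
tcp_rot: [-0.983, 2.984, 0.0]
force: [-1.0, 0.7, -0.5]
opening: 0.0855
grasp_force: 0.0
```

>>> servo_tool(
  deltas=[
    [[0,0,0.03],[0,0,0]],
    [[0,0,0.06],[0,0,0]],
    [[0,0,0.08],[0,0,0]],
    [[0,0,0.097],[0,0,0]],
    [[0,0,0.097],[0,0,0]],
    [[0,0,0.097],[0,0,0]],
  ],
  jaw=1,
)

```text
time_s: 5.78
tcp_pos: [0.4597, 0.3391, 0.1252]
tcp_rot: [-0.983, 2.983, 0.0]
force: [-0.4, 0.6, -0.4]
opening: 0.0853
grasp_force: 0.0
```

>>> servo_tool(
  deltas=[
    [[0,0,0],[0,0,0]],
    [[0,0,0],[0,0,0]],
    [[0,0,0],[0,0,0]],
    [[0,0,0],[0,0,0]],
    [[0,0,0],[0,0,0]],
    [[0,0,0],[0,0,0]],
    [[0,0,0],[0,0,0]],
    [[0,0,0],[0,0,0]],
  ],
  jaw=0,
  squeeze=50,
)

```text
time_s: 6.78
tcp_pos: [0.4597, 0.3391, 0.1253]
tcp_rot: [-0.983, 2.983, 0.001]
force: [-0.2, -1.1, 6.0]
opening: 0.0425
grasp_force: 50.3
```

```bash
python3 - <<'E'
from h import *
c=cam('wrist');s=cam('scene')
f=lambda im,x,y,w,h,k:cv2.resize(im[y:y+h,x:x+w],None,fx=k,fy=k,interpolation=cv2.INTER_CUBIC)
cv2.imwrite('pics/g4.png',np.hstack([f(c[0],160,180,320,240,1.25),f(s[0],212,150,100,75,4)])[:,:,::-1])
E
```

```text
(no output)
```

View pics/g4.png

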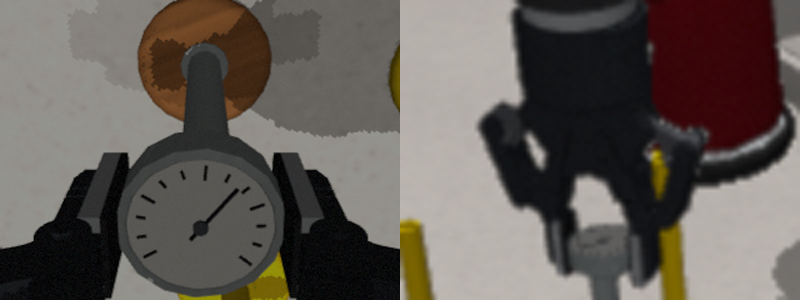

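It's gripped: the dial sits between the pads with an opening of 42.5 mm. I'll lift it straight up.

>>> servo_tool(
  deltas=[
    [[0,0,-0.02],[0,0,0]],
    [[0,0,-0.06],[0,0,0]],
    [[0,0,-0.1],[0,0,0]],
    [[0,0,-0.14],[0,0,0]],
    [[0,0,-0.18],[0,0,0]],
    [[0,0,-0.22],[0,0,0]],
    [[0,0,-0.26],[0,0,0]],
    [[0,0,-0.28],[0,0,0]],
    [[0,0,-0.28],[0,0,0]],
    [[0,0,-0.28],[0,0,0]],
  ],
)

```text
time_s: 8.12
tcp_pos: [0.459, 0.3386, 0.2917]
tcp_rot: [0.982, -2.982, 0.001]
force: [-0.2, -0.3, -0.8]
opening: 0.0423
grasp_force: 50.7
```

```bash
python3 - <<'E'
from h import *
st=robot.state();print(st['q'].round(3),st['opening'])
az=np.arctan2(-.105,.489);print(az)
C=np.array([.489,-.105]);r=np.array([np.cos(az),np.sin(az)])
tilt=np.radians(30);Rt=down(az,tilt);zt=Rt.apply([0,0,1]);print(zt)
# final: tip 48 mm high, 20 mm beyond the axis radially (away from robot)
tip=np.r_[C+.02*r,.048];P=tip-.110*zt
print('final',P)
delta(P+[0,0,.125],down(az,0)) # info
tcp1=P+[0,0,.12]
delta(tcp1,Rt)
E
```

```text
[ 6.360e-01  3.240e-01  1.310e-01  1.379e+00 -0.000e+00 -1.000e-03] 0.04230175036642721
-0.21151226910104465
[ 0.48885727 -0.10496935 -0.8660254 ]
final [ 0.45477999 -0.09765215  0.14326279]
delta [ 0.4376 -0.5805  0.0398] [-0.0003 -0.0005  0.2699]
delta [ 0.4376 -0.5805  0.0482] [ 0.0704 -0.157   0.2637]
```

>>> servo_tool(
  deltas=[
    [[0.022,-0.029,0.002],[0.004,-0.008,0.013]],
    [[0.066,-0.087,0.007],[0.011,-0.024,0.04]],
    [[0.12,-0.16,0.013],[0.019,-0.043,0.072]],
    [[0.175,-0.232,0.019],[0.028,-0.063,0.105]],
    [[0.23,-0.305,0.025],[0.037,-0.082,0.138]],
    [[0.285,-0.377,0.031],[0.046,-0.102,0.171]],
    [[0.34,-0.45,0.037],[0.055,-0.122,0.204]],
    [[0.39,-0.515,0.043],[0.063,-0.14,0.235]],
    [[0.425,-0.565,0.047],[0.068,-0.153,0.256]],
    [[0.438,-0.58,0.048],[0.07,-0.157,0.264]],
  ],
)

```text
time_s: 9.38
tcp_pos: [0.4529, -0.0985, 0.262]
tcp_rot: [0.284, 2.606, -0.072]
force: [-0.0, 0.2, -0.8]
opening: 0.0423
grasp_force: 50.8
```

>>> servo_tool(
  deltas=[
    [[0,0,0],[0,0,0]],
    [[0,0,0],[0,0,0]],
    [[0,0,0],[0,0,0]],
  ],
)

```text
time_s: 9.75
tcp_pos: [0.4554, -0.0962, 0.2641]
tcp_rot: [0.275, 2.605, -0.07]
force: [0.2, -0.4, -0.5]
opening: 0.0422
grasp_force: 50.8
```

```bash
python3 - <<'E'
from h import *
st=robot.state();print(st['q'].round(3),st['opening'],R.from_rotvec(st['tcp_rot']).as_matrix()[:,2])
T=R.from_rotvec(st['tcp_rot']);tip=st['tcp_pos']+T.apply([0,0,.110]);hd=st['tcp_pos']+T.apply([0,0,-.027]);print('tip',tip)
c=cam('wrist');t=cam('top');s=cam('scene')
for n,k in(('w',c),('t',t),('s',s)): print(n,'tip',proj(k,tip),'head',proj(k,hd),'mouth',proj(k,[.489,-.105,.118]))
f=lambda im,x,y,w,h,k:cv2.resize(im[y:y+h,x:x+w],None,fx=k,fy=k,interpolation=cv2.INTER_CUBIC)
a=np.hstack([cv2.resize(c[0],(400,300)),f(t[0],400,215,100,75,4)])
b=np.hstack([f(s[0],340,250,133,100,3)[:,:400-1],f(s[0],340,250,133,100,3)[:,:0]])
b=cv2.copyMakeBorder(b,0,0,0,800-b.shape[1],cv2.BORDER_CONSTANT)
cv2.imwrite('pics/p1.png',np.vstack([a,b])[:,:,::-1])
E
```

```text
[-0.21  -0.235 -0.694  0.588  0.002  0.002] 0.042209720302024765 [ 0.48996736 -0.10193422 -0.86576059]
tip [ 0.50932326 -0.10741377  0.16882827]
w tip [320.031637   233.03309676] head [319.86910905 347.3131523 ] mouth [317.12239272 159.69274707]
t tip [453.6066321  234.68326756] head [460.83584554 258.36515775] mouth [448.18755963 248.23121685]
s tip [410.79455126 296.76512123] head [380.91890053 251.42399866] mouth [399.18422693 321.75321968]
```

View pics/p1.png

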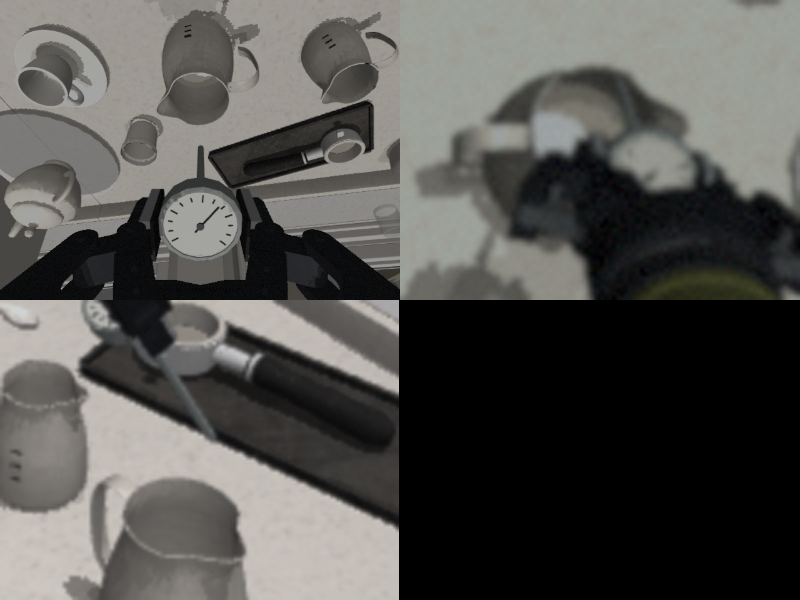

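The wrist view shows the tip at about (322,234) and the mouth centre at about (315,157). Both match the projections to about 2 px, and the scene view agrees. I'll descend part way and then check for centring.

```bash
python3 - <<'E'
from h import *
st=robot.state();T=R.from_rotvec(st['tcp_rot'])
delta([.4548,-.0977,.1433+.04],down(-.2115,np.radians(30)))
print(T.inv().apply([0,0,-.01])/.6)
E
```

```text
delta [ 0.0676 -0.0024  0.1163] [ 0.0009  0.0002 -0.0002]
[ 8.34255542e-03 -4.47225716e-05  1.44283591e-02]
```

>>> servo_tool(
  deltas=[
    [[0.01,0,0.017],[0,0,0]],
    [[0.02,-0.001,0.035],[0,0,0]],
    [[0.03,-0.001,0.052],[0,0,0]],
    [[0.04,-0.002,0.069],[0,0,0]],
    [[0.05,-0.002,0.086],[0,0,0]],
    [[0.06,-0.002,0.103],[0,0,0]],
    [[0.0675,-0.002,0.1165],[0,0,0]],
    [[0.0675,-0.002,0.1165],[0,0,0]],
    [[0.0675,-0.002,0.1165],[0,0,0]],
  ],
)

```text
time_s: 11.02
tcp_pos: [0.455, -0.0982, 0.1835]
tcp_rot: [0.278, 2.604, -0.071]
force: [0.2, 1.1, -0.5]
opening: 0.0421
grasp_force: 50.8
```

```bash
python3 - <<'E'
from h import *
st=robot.state();print(st['force'],st['opening'])
T=R.from_rotvec(st['tcp_rot']);tip=st['tcp_pos']+T.apply([0,0,.110]);ax=-T.apply([0,0,1]);print('tip',tip)
rim=tip+ax*(.118-tip[2])/ax[2];print('stem at mouth',rim)
c=cam('wrist');t=cam('top');s=cam('scene')
f=lambda im,x,y,w,h,k:cv2.resize(im[y:y+h,x:x+w],None,fx=k,fy=k,interpolation=cv2.INTER_CUBIC)
pw=proj(c,[.489,-.105,.118]).astype(int);print(pw)
x0,y0=pw[0]-80,max(pw[1]-60,0);print('wrist crop origin',x0,y0)
for n,k in(('w',c),('t',t),('s',s)): print(n,'tip',proj(k,tip),'rim',proj(k,rim),'mouth',proj(k,[.489,-.105,.118]))
a=np.hstack([f(c[0],x0,y0,160,120,2.5),f(t[0],405,215,80,60,5)])
b=f(s[0],350,290,80,60,5);b=np.hstack([b,b*0])
cv2.imwrite('pics/p2.png',np.vstack([a,b])[:,:,::-1])
E
```

```text
[ 0.20905459  1.0531492  -0.53711814] 0.04206544840536488
tip [ 0.50889997 -0.109598    0.08827635]
stem at mouth [ 0.49205665 -0.1060486   0.118     ]
[320 246]
wrist crop origin 240 186
w tip [320.03220354 233.03284952] rim [320.00819243 249.9621924 ] mouth [320.68186979 246.20026752]
t tip [447.23545951 241.5502744 ] rim [448.60463067 246.8362196 ] mouth [448.18755963 248.23121685]
s tip [407.41361289 330.30912267] rim [400.8133505  321.37503508] mouth [399.18422693 321.75321968]
```

View pics/p2.png

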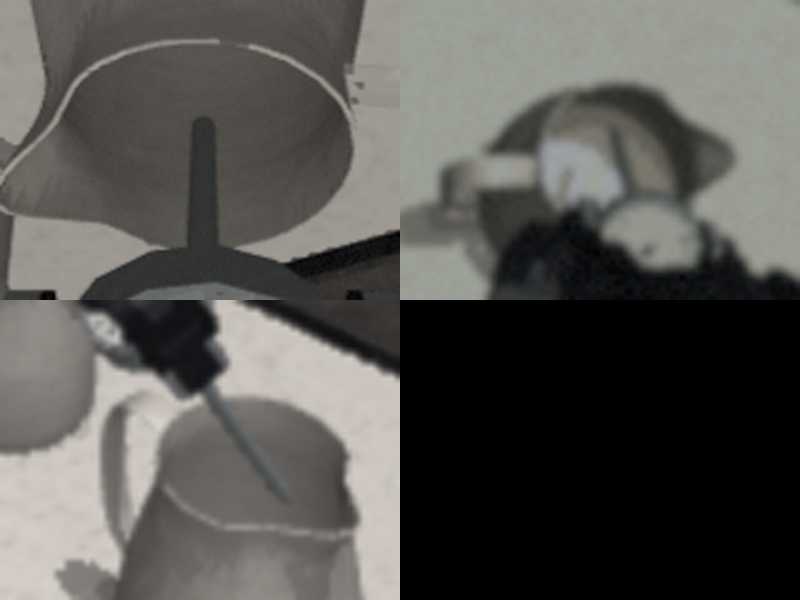

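The stem is inside the mouth. The wrist view puts the mouth centre at about (323,243), roughly 2 mm from the assumed point. I'll shift by that amount and lower to the final depth.

```bash
python3 - <<'E'
from h import *
delta([.4535,-.0967,.1433],down(-.2115,np.radians(30)))
E
```

```text
delta [0.0366 0.0018 0.0568] [ 0.0006  0.0006 -0.0006]
```

>>> servo_tool(
  deltas=[
    [[0.008,0.002,0.012],[0,0,0]],
    [[0.016,0.002,0.024],[0,0,0]],
    [[0.024,0.002,0.036],[0,0,0]],
    [[0.031,0.002,0.048],[0,0,0]],
    [[0.0365,0.002,0.057],[0,0,0]],
    [[0.0365,0.002,0.057],[0,0,0]],
    [[0.0365,0.002,0.057],[0,0,0]],
    [[0.0365,0.002,0.057],[0,0,0]],
    [[0.0365,0.002,0.057],[0,0,0]],
    [[0.0365,0.002,0.057],[0,0,0]],
  ],
)

```text
time_s: 12.42
tcp_pos: [0.4532, -0.0965, 0.1428]
tcp_rot: [0.278, 2.604, -0.071]
force: [0.3, -0.3, -0.8]
opening: 0.0423
grasp_force: 50.8
```

```bash
python3 - <<'E'
from h import *
st=robot.state();print(st['force'],st['opening'],abs(st['joint_velocities']).max())
T=R.from_rotvec(st['tcp_rot']);tip=st['tcp_pos']+T.apply([0,0,.110]);ax=-T.apply([0,0,1]);print('tip',tip)
rim=tip+ax*(.118-tip[2])/ax[2];print('stem at mouth',rim,np.degrees(np.arccos(ax[2])))
c=cam('wrist');s=cam('scene');t=cam('top')
f=lambda im,x,y,w,h,k:cv2.resize(im[y:y+h,x:x+w],None,fx=k,fy=k,interpolation=cv2.INTER_CUBIC)
a=np.hstack([f(c[0],200,150,240,180,5/3),f(s[0],340,260,120,90,10/3)])
b=f(t[0],395,205,100,75,4);b=np.hstack([b,b*0])
cv2.imwrite('pics/p3.png',np.vstack([a,b])[:,:,::-1])
E
```

```text
[ 0.31482615 -0.251478   -0.81007944] 0.042292184751588344 0.001656127998119125
tip [ 0.50713319 -0.10782608  0.04755228]
stem at mouth [ 0.46723681 -0.09942596  0.118     ] 30.059800768916286
```

View pics/p3.png

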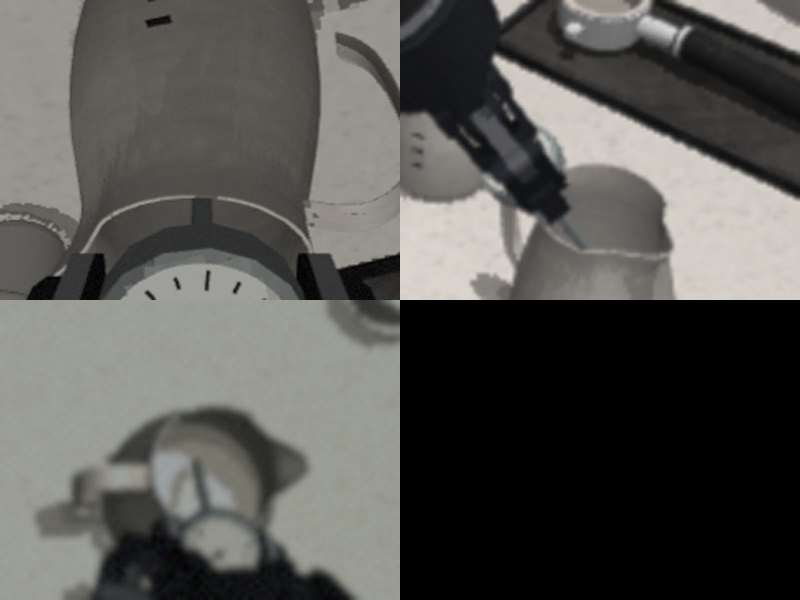

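The stem passes inside the rim, the force reads about zero, the tilt is 30.1° and the tip is 48 mm above the worktop. The pitcher hasn't moved.

```bash
python3 -c "
from rig import robot
print(robot.hand_in())"
```

```text
the job is handed in; nothing more can be done
None
```

I handed the job in at about 12.5 s of the 38 s limit, with the gripper still holding the thermometer in the larger pitcher: dial up, leaning 30° from upright, tip about 45 mm above the pitcher's inner floor, and no contact force reading. The first grip missed: the fingers shut on the dial face and pressed it with about 15 N, then I re-gripped lower.

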